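# Index the phone-repair turntable to its next slot

## Robot

A 6-joint arm with a two-finger parallel gripper is mounted at the origin on the work surface. World frame = base frame: x ahead of the robot, y to its left, z up, the work surface at z = 0. Lengths are in m, angles in rad, forces in N, time in s.
With the tool pointing down it reaches from about 0.35 to 0.775 m from the base axis. Payload 5.5 kg.
Tool frame: the origin (TCP) lies on the mounting face of the last link; the fingertips stand bot.tcp_to_tips ahead of it and the grasp point (between the pads) lies 155 mm ahead of it (bot.tcp_to_tips is the distance from the TCP to the fingertips, in m); z points along the fingers, y is the direction in which the jaws open and shut (so a half turn about z gives the same grasp; the last joint's range is limited). The gripper opens to 85 mm and grips with 20 to 120 N. Pads are 22 mm wide; open, the fingers measure 114 mm over their backs; the gripper's body (76 mm by 85 mm) begins 54 mm behind the grasp point. The pads swing forward as they close: fully open they stand 13 mm farther back than shut.
Start: joints at [-1.448, 0.313, 0.046, 1.304, 0, 1.431], TCP at [0.149, -0.555, 0.405] pointing down, gripper open.
Joint ranges: [-2.76, 2.76], [-0.86, 1.69], [-1.03, 1.26], [-2.2, 2.34], [-1.47, 1.5], [-3.14, 3.14]. Speed limits (rad/s): [2.57, 2.57, 3.14, 3.14, 3.14, 3.14].

## Interface

Orientations are given as a unit quaternion [w, x, y, z].
In Python, from cell import monitor, grab_frame, camera_params, order, bot gives the robot as it stands. The module is installed in compiled form; this text tells all that it offers.
- The arm moves only by the shell command python3 -m pendant 'ROWS' [OPENING] [FORCE]. ROWS is a JSON object of lists of equal length, an entry for each row: "dp": the shift along the tool's x, y, z in cm, a list of three; "twist": the turn about the tool's z in rad. A call has 1 to 12 rows; each row is the pose to reach, as a shift and turn from the pose commanded when the call began, along the tool's axes at that moment; what a row does not reach only later rows make up. A row lasts 1/12 s, in which the tool goes at most 41.7 mm and 7.16 degrees, less where a joint would pass 70% of its speed; a pose out of reach is approached as far as the arm can. A call with a gripper value outside its range is refused whole. OPENING is the opening, from -1 (shut) to 1 (fully open), so that 0 is half open, set as the call begins (- or left out, the last holds). The fingers move at their own pace and stop on an object; FORCE is the grip in N (left out, the last holds). Time passes only in rows, so rows that repeat a pose let the fingers close. It gives the time, the measured TCP pose, the force and the opening at its end, in the units of the state.
- monitor.get_state(): the state, without advancing time (a new reading comes with each control period).
- grab_frame(name): name is "scene" or "top"; returns the picture (480x640x3 uint8, blue, green, red); there is no depth.
- camera_params(name): a dict with "vertical_fov" (degrees; the focal length in pixels is half the picture's height over the tangent of half this angle, whatever the lens; pixels are square), "cx", "cy" (the principal point, pixels), "R" (3x3) and "t" (3): a world point X has camera coordinates R X + t. Camera axes: x right, y down, z forward; pixel columns grow to the right and rows downward; lengths in m; the calibration is good to about 2 mm. A picture is of the moment at which its call begins. camera_params takes no time and is no camera call.
- order.job_done(): hands the job in, once; it reports no verdict.
The state is a dict: "time": time; "qpos": joint angles; "qd": joint speeds; "joint_efforts": joint torques, N m; "tcp_pos": TCP position; "tcp_rot": TCP orientation; "ft_force": force on the tool from outside, world axes, zero at the start; "torque": the same for the moment, N m; "grip_width": opening from 0.0 (shut) to 1.0 (fully open).
Only numpy, scipy, OpenCV 4.12 (cv2) and the standard library are available. Lean on these libraries where they do the work, as an engineer would, in place of code of your own. Each camera call takes 0.05 s, during which the arm holds its last target. There are 200 camera calls.

## Task

Bring the opened phone round for the next repair step: press the spring plunger's cap down to free the turntable, turn the table counterclockwise (seen from above) to the very next slot and no farther, and let the plunger spring fully up into that slot so that the table is locked. Only press and push, with modest force: squeeze nothing and lift nothing, leave the phone lying in its cradle and leave the other things on the bench where they are.

Things in the scene. Friction and masses are not known exactly. Their poses are not given: they have to be found in the camera images.
- holder: the rotary work holder, bolted to the bench: a 220 x 220 x 12 mm grey foot plate carrying a fixed horizontal index plate (about 110 mm radius, top 42 mm above the bench) with eight open slots in its rim, every 45 degrees. Origin: centre of the foot's underside, on the vertical turning axis; z up
- turntable (a joint): turning angle of the steel turntable (170 mm disc, top 58 mm above the bench) about the vertical axis through holder, rad; 0 at the start slot, grows counterclockwise seen from above; the next slot is at +0.785. An arm on its rim carries the plunger and the push post. It stays where it is left (1 to 2 N pushed at the post turns it when it is unlocked); locked in a slot it has about 0.03 rad of play each way
- plunger (a joint): how far the plunger is pressed down, m: 0 fully up (key in a slot: locked), 0.014 at the bottom stop. The spring pushes back with about 5 N at the top and 8.5 N at the bottom. From about 0.008 on, the key is below the index plate and the table is free; once the table is turned about 0.1 rad or more off the slot, the plate holds the plunger down at about 0.007 even if the cap is let go, and the plunger snaps up by itself when the table comes to the next slot
- cap (a point): centre of the flat top of the plunger's cap: a dark round steel disc 34 mm across and 10 mm thick, 130 mm from the turning axis, its top 86 mm above the bench when up. The cap rides on the turntable. Axes: x points radially outward from the turning axis, y along the counterclockwise turning direction, z up
- post (a point): top edge centre of the near face of the push post: an upright steel lug standing on the turntable's arm just beyond the cap on its counterclockwise side (34 mm wide radially, 9 mm thick, top 105 mm above the bench, 19 mm above the raised cap). Its face stands 23 mm from the cap's centre and looks back over the cap; pushing this face turns the table counterclockwise. Same axes as cap: the lug lies on the +y side of this point
- table_centre (a point): centre of the turntable's top, 58 mm above the bench, on the turning axis; turns with the table. Same axes as cap
- phone: opened phone, 144 x 71 x 9 mm, lying loose between low black lugs (12 mm high) in the middle of the turntable. Origin: centre of its underside; x along its length
- tweezers: steel tweezers, 125 mm long, lying beside the holder; leave alone
- flux_tin: round tin, 60 mm across, 24 mm high, beside the holder; leave alone
- wire_spool: small spool, 48 mm across, 36 mm high, beside the holder; leave alone
- cleaner: small bottle, 34 mm across, 85 mm high, beside the holder; leave alone
- parts_tray: black divided tray, 200 x 140 x 35 mm; leave alone
- driver: screwdriver, 160 mm long, lying; leave alone
- back_cover: phone back cover, 146 x 73 x 6 mm, lying; leave alone

How it is judged:
On the way, in this order (a step that is already met when the one before it is completed fails the run):
1. the plunger is pressed down clear of its start slot while the table still stands there (value of joint plunger above 0.0075 m and value of joint turntable below 0.15 rad), for 0.1 s.
2. the table is turned off the start slot, counterclockwise (value of joint turntable above 0.2 rad), for 0.1 s.
At the end, for the whole second after the job is handed in: the turntable stands locked in the next slot counterclockwise (0.785 rad, within 0.05), the plunger is up (within 2 mm), the table is at rest and the phone lies in its cradle (within 8 mm of the table's centre) (value of joint turntable between 0.735 and 0.835 rad and value of joint plunger below 0.002 m and velocity of joint turntable between -0.05 and 0.05 rad/s and distance between phone and table_centre below 0.008 m and linear speed of phone below 0.02 m/s); the robot touches nothing.
It fails at once if the table was turned past the next slot (value of joint turntable above 0.9 rad).
It fails at once if the table was turned the wrong way (value of joint turntable below -0.15 rad).
It fails at once if the phone was lifted or knocked out of its cradle (distance between phone and table_centre above 0.015 m).
It fails at once if the plunger or the turntable was squeezed or forced (contact force between the fingers and plunger above 35 N or contact force between the fingers and turntable above 35 N).
It fails at once if a bystander was moved or lifted (distance of any of tweezers, flux_tin, wire_spool, cleaner, parts_tray, driver, back_cover from where it was at the start of the episode above 0.02 m).
It also fails if it takes over 40 s, if anything falls off the work surface, if the arm or the gripper's body presses on something with over 40 N, if the wrist force passes 120 N, or if a joint passes its speed limit or range.

## Working session

There is one attempt and no reset: what is moved stays moved. The work goes in short steps, Python scripts to look and compute and a shell command to move; the robot and the scene stay as the last step left them, time stands still between calls to the robot, and variables do not carry over. Pictures are saved under pics/ and viewed, about 8 in all and at most 12, crops included, and the job is handed in when it is done.

```bash
mkdir -p pics; python3 - <<'E'
from cell import monitor, grab_frame, camera_params, bot
import cv2,numpy as np
for n in("scene","top"):
    f=grab_frame(n); cv2.imwrite(f"pics/{n}0.png",f); p=camera_params(n); print(n,p)
    R=np.array(p["R"]);print(-R.T@np.array(p["t"]))
s=monitor.get_state();print(s);print(bot.tcp_to_tips)
E
```

```text
scene {'vertical_fov': 54.25194933745289, 'cx': 325.89004827472996, 'cy': 247.5323662546681, 'R': array([[ 7.83360613e-01,  6.21567286e-01,  5.09520983e-04],
       [ 4.63651885e-01, -5.83793648e-01, -6.66492240e-01],
       [-4.13972318e-01,  5.22340010e-01, -7.45511793e-01]]), 't': array([-0.41287346, -0.2125088 ,  1.62596091])}
[ 1.09506172 -0.71673709  1.07074794]
top {'vertical_fov': 57.15289881585132, 'cx': 317.4862081193369, 'cy': 242.28617716338343, 'R': array([[ 1.41378717e-02, -9.99896544e-01,  2.64980680e-03],
       [-9.89003707e-01, -1.43739211e-02, -1.47190552e-01],
       [ 1.47213413e-01, -5.39707604e-04, -9.89104605e-01]]), 't': array([-0.03711675,  0.57305981,  1.47936494])}
[ 0.34950067 -0.02807737  1.54769402]
{'time': 0.1, 'qpos': array([-1.44760958e+00,  3.13980982e-01,  4.50711603e-02,  1.30357039e+00,
       -6.10417938e-07,  1.43121324e+00]), 'qd': array([-0.0003041 , -0.00123031,  0.0015804 ,  0.00120258, -0.00113038,
       -0.00015686]), 'joint_efforts': array([ 1.84880315e-03, -4.81727993e+01,  2.99242973e+01,  1.28089564e-02,
       -8.04079968e-05,  1.21002498e-05]), 'tcp_pos': array([ 0.14933958, -0.55509864,  0.40385733]), 'tcp_rot': array([-8.41918369e-04,  9.91381059e-01,  1.31007198e-01,  6.59712623e-06]), 'ft_force': array([ 0.74460099, -0.30311918, -0.15784401]), 'torque': array([ 0.01356937,  0.02285669, -0.01290429]), 'grip_width': 0.9997926159513113}
0.1734
```

View pics/top0.png

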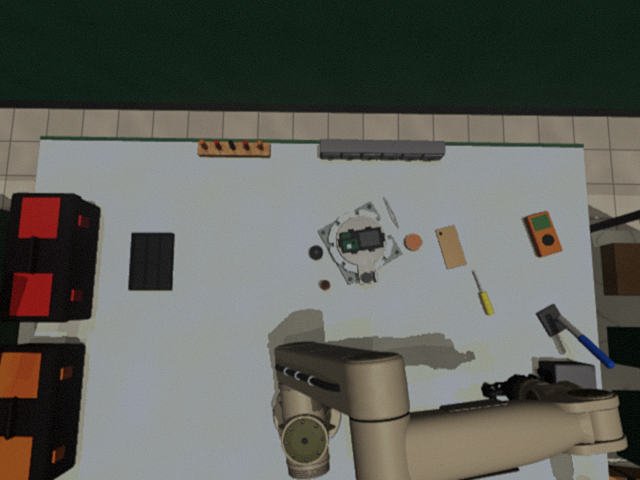

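View pics/scene0.png

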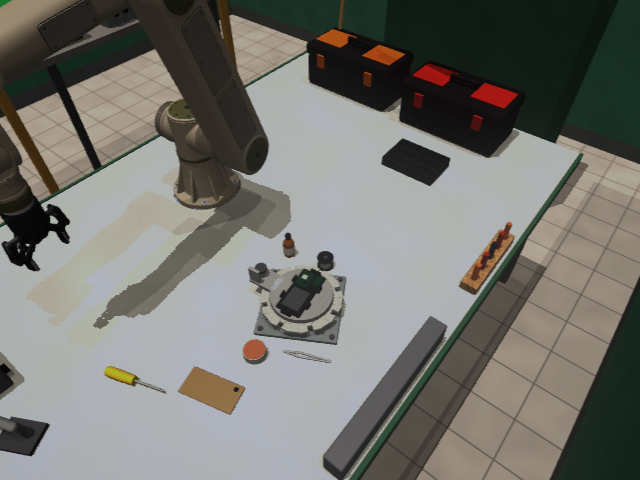

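The top view shows the holder at about (360,243), with the cap and arm near (367,277). In the scene view the cap and post are near (259,270). I'll enlarge both.

```bash
python3 - <<'E'
import cv2,numpy as np
a=cv2.imread("pics/top0.png")[190:300,310:410];b=cv2.imread("pics/scene0.png")[240:350,240:355]
a=cv2.resize(a,None,fx=4,fy=4,interpolation=cv2.INTER_CUBIC)[:440,:400];b=cv2.resize(b[:110,:100],None,fx=4,fy=4,interpolation=cv2.INTER_CUBIC)
o=np.hstack([a,b]);o=cv2.convertScaleAbs(o,alpha=1.3,beta=10)
cv2.imwrite("pics/crop1.png",o);print(o.shape)
E
```

```text
(440, 800, 3)
```

View pics/crop1.png

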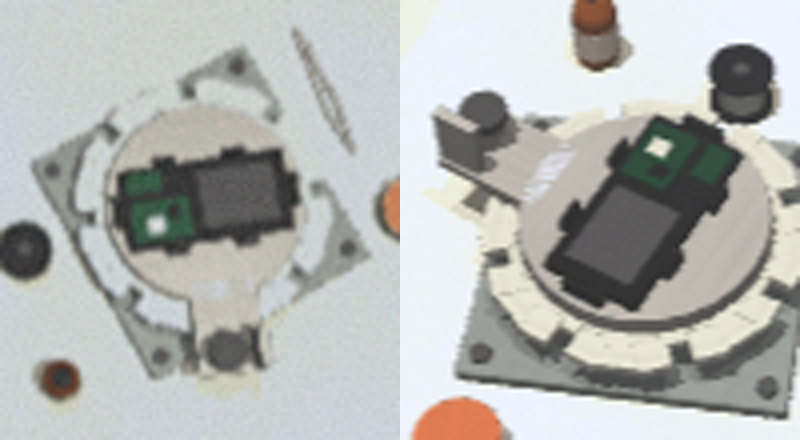

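Top crop: the cap is at about (367,277.5), the post is on its right (−y), and the disc centre is at about (361,240.5). Scene crop: the cap top is at about (261,266.5) and the disc centre at about (301,294.5). Next I'll convert these to positions.

```bash
cat > h.py <<'E'
import numpy as np,cv2
from cell import camera_params
def ray(n,uv,z,p=None):
    p=camera_params(n);R=np.array(p["R"]);c=-R.T@np.array(p["t"]);f=240/np.tan(np.radians(p["vertical_fov"]/2))
    d=R.T@np.array([(uv[0]-p["cx"])/f,(uv[1]-p["cy"])/f,1]);return c+d*(z-c[2])/d[2]
def proj(n,X):
    p=camera_params(n);f=240/np.tan(np.radians(p["vertical_fov"]/2));q=np.array(p["R"])@X+p["t"];return f*q[0]/q[2]+p["cx"],f*q[1]/q[2]+p["cy"]
E
python3 - <<'E'
from h import *
for n,box,c in(("top",(355,265,382,290),(361.2,240.5)),("scene",(246,255,275,290),(300.8,294.8))):
    g=cv2.cvtColor(cv2.imread(f"pics/{n}0.png"),cv2.COLOR_BGR2GRAY)
    x0,y0,x1,y1=box; m=(g[y0:y1,x0:x1]<85).astype(np.uint8)
    k,l,s,ce=cv2.connectedComponentsWithStats(m)
    for i in range(1,k):
        if s[i,4]>8: print(n,s[i],ce[i]+[x0,y0],ray(n,ce[i]+[x0,y0],.086))
    print("centre",ray(n,c,.058))
print("cap eye", ray("top",(367,277.5),.086),ray("scene",(260.9,266.6),.086))
# foot-screw / post edges: post top in scene crop corners approx
print("post top edge right (-y back) ", ray("scene",(240+ (436-400)/4,240+107/4),.105),ray("scene",(240+(482-400)/4,240+130/4),.105))
for n,u,z in(("bottle",(370-.0,0),0),):pass
for nm,uv,z in(("cleaner",(310+60/4,190+378/4),.085),("spool",(310+24/4,190+250/4),.036),("tin",(414,242),.024)): print(nm,ray("top",uv,z))
E
```

```text
top [ 0  7  5 10 34] [357.05882353 276.61764706] [ 0.45386573 -0.16172085  0.086     ]
top [  6   7  15  11 124] [367.9516129  276.92741935] [ 0.45335651 -0.19784844  0.086     ]
centre [ 0.57956998 -0.17833706  0.058     ]
scene [  3   8  21  27 285] [259.05964912 274.47017544] [ 0.46813867 -0.21412771  0.086     ]
centre [ 0.58525766 -0.18076326  0.058     ]
cap eye [ 0.45141397 -0.1946876   0.086     ] [ 0.45304807 -0.19123304  0.086     ]
post top edge right (-y back)  [ 0.44094287 -0.22148399  0.105     ] [ 0.47859421 -0.21665716  0.105     ]
cleaner [ 0.42634601 -0.05573394  0.085     ]
spool [ 0.53872816 -0.02427009  0.036     ]
tin [ 0.58219875 -0.36651697  0.024     ]
```

Fused estimate: axis at about (0.582,−0.179), cap at about (0.4525,−0.192), radius 130 mm, which matches the given value. I'll shut the gripper and turn the tool so its −x axis points along the counterclockwise tangent. Then I'll go above the cap, using the shut fingertips both as presser and pusher.

```bash
python3 -m pendant '{"dp":[[2,-1.4,0],[5,-3.5,0],[8.5,-6,0],[12,-8.5,0],[15.5,-11,0],[19,-13.4,0],[22.5,-15.9,0],[26,-18.4,0],[29.5,-20.8,0],[33,-23.3,0],[36,-25.5,0],[38.8,-27.4,0]],"twist":[-0.08,-0.2,-0.32,-0.44,-0.56,-0.68,-0.8,-0.92,-1.04,-1.16,-1.28,-1.4]}' -1 20
python3 -m pendant '{"dp":[[0,0,0],[0,0,0],[0,0,2],[0,0,4],[0,0,6],[0,0,6]],"twist":[0,0,0,0,0,0]}'
cat > look.py <<'E'
import sys
from h import *
from cell import grab_frame,monitor
o=[]
for n,(x,y) in(("top",(310,190)),("scene",(225,215))):
    f=grab_frame(n);cv2.imwrite(f"pics/{n}_{sys.argv[1]}.png",f);o.append(cv2.resize(f[y:y+130,x:x+100],None,fx=4,fy=4,interpolation=cv2.INTER_CUBIC))
cv2.imwrite(f"pics/{sys.argv[1]}.png",cv2.convertScaleAbs(np.hstack(o),alpha=1.3,beta=10))
s=monitor.get_state();print(s["time"],s["tcp_pos"],s["tcp_rot"],s["ft_force"],s["qpos"],s["grip_width"])
E
python3 look.py a
```

```text
time: 1.1
tcp_pos: [0.4536, -0.1876, 0.4045]
tcp_rot: [-0.0, 0.671, 0.741, -0.0]
ft_force: [-0.5, -0.1, -0.3]
grip_width: -0.001
time: 1.6
tcp_pos: [0.4509, -0.1901, 0.3409]
tcp_rot: [-0.003, 0.675, 0.738, -0.001]
ft_force: [-0.8, 0.1, -1.3]
grip_width: -0.004
1.7 [ 0.45200416 -0.19063504  0.34432619] [-1.02944943e-03  6.74714345e-01  7.38078167e-01 -3.35051706e-04] [-0.07272485 -0.35362983  0.69242893] [-5.62851950e-01  1.80064429e-01 -2.79208354e-01  1.11366848e+00
 -2.95550992e-04  9.18304655e-01] 0.0005131788612814716
```

View pics/a.png

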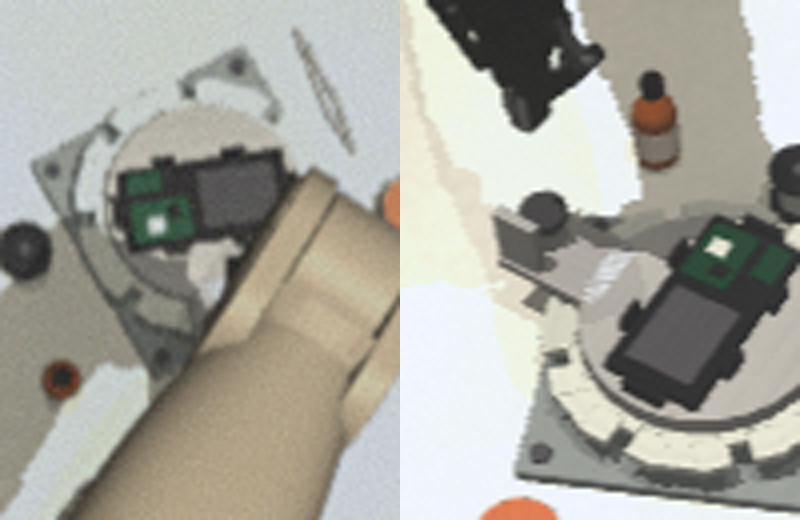

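The scene crop shows the shut fingertips at (257,245), above and in line with the cap at (261,268). The post is on the left, as expected. I'll descend.

```bash
python3 -m pendant '{"dp":[[0,0,2],[0,0,4],[0,0,6],[0,0,6],[0,0,6]],"twist":[0,0,0,0,0]}'
python3 -m pendant '{"dp":[[0,0,0.4],[0,0,0.8],[0,0,1.2],[0,0,1.2]],"twist":[0,0,0,0]}'
python3 look.py b; python3 -c "
from h import *
for z in(.086,.092,.1): print(proj('scene',np.array([.452,-.191,z])))"
```

```text
time: 2.12
tcp_pos: [0.4527, -0.1904, 0.2853]
tcp_rot: [-0.0, 0.674, 0.738, -0.0]
ft_force: [0.6, -0.1, -1.2]
grip_width: 0.002
time: 2.45
tcp_pos: [0.4528, -0.1899, 0.2726]
tcp_rot: [0.0, 0.674, 0.739, -0.0]
ft_force: [0.2, -0.5, -0.3]
grip_width: 0.003
2.55 [ 0.4528915  -0.18991153  0.27285313] [ 8.15316676e-05  6.73843771e-01  7.38873848e-01 -3.76047699e-05] [-0.13139784 -0.8628234  -0.39875753] [-5.60661908e-01  2.36143841e-01 -3.96136394e-01  9.38368997e-01
 -1.03001867e-04  9.18135554e-01] -0.0014913651992491202
(np.float64(260.67986876976096), np.float64(266.3631466843064))
(np.float64(260.4514079133033), np.float64(264.9548825547168))
(np.float64(260.14427920874823), np.float64(263.0616989936533))
```

View pics/b.png

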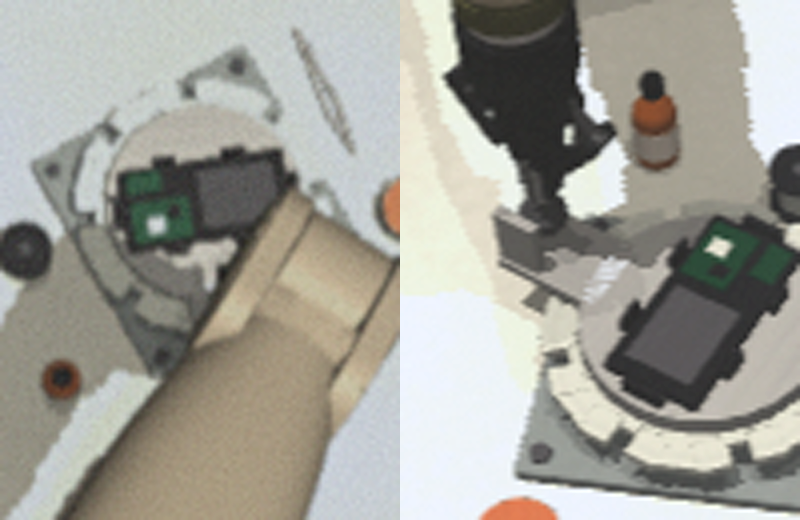

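The tip sits just over the cap, centred, with the post to its left at about (254,272). I'll press down in small steps and watch the force.

```bash
python3 -m pendant '{"dp":[[0,0,0.3],[0,0,0.6],[0,0,0.6]],"twist":[0,0,0]}'|grep -E "tcp_pos|ft"
python3 -m pendant '{"dp":[[0,0,0.3],[0,0,0.6],[0,0,0.6]],"twist":[0,0,0]}'|grep -E "tcp_pos|ft"
python3 -m pendant '{"dp":[[0,0,0.2],[0,0,0.4],[0,0,0.4]],"twist":[0,0,0]}'|grep -E "tcp_pos|ft"
```

```text
tcp_pos: [0.4527, -0.1898, 0.2661]
ft_force: [-0.3, 0.3, 0.7]
tcp_pos: [0.4526, -0.1897, 0.26]
ft_force: [0.0, -0.1, 0.5]
tcp_pos: [0.4528, -0.19, 0.2569]
ft_force: [-1.7, 0.8, 5.6]
```

Contact is at TCP z of about 0.259, which matches the given tip length. I'll press to roughly 11.5 mm depth.

```bash
python3 -m pendant '{"dp":[[0,0,0.3],[0,0,0.6],[0,0,0.9],[0,0,0.9],[0,0,0.9],[0,0,0.9]],"twist":[0,0,0,0,0,0]}'
python3 -c "
from cell import monitor;import numpy as np
s=monitor.get_state();p=s['tcp_pos'];q=s['tcp_rot'];yaw=2*np.arctan2(q[2],q[1]);C=np.array([.582,-.179]);r=p[:2]-C
ax=np.array([np.cos(yaw),np.sin(yaw)]);ay=np.array([ax[1],-ax[0]]);print(yaw,p,np.hypot(*r))
for a in(0,.05,.1,.15,.2,.25,.3,.4,.5,.6,.7,.75,.785):
  R=np.array([[np.cos(a),-np.sin(a)],[np.sin(a),np.cos(a)]]);d=R@r-r;print(a,(d@ax*100).round(2),(d@ay*100).round(2),-a)
"
```

```text
time: 3.8
tcp_pos: [0.4529, -0.1901, 0.2484]
tcp_rot: [0.0, 0.674, 0.739, -0.0]
ft_force: [-3.5, -0.3, 7.3]
grip_width: -0.0
1.6626722835081107 [ 0.45285242 -0.19005816  0.24843955] 0.129620141642794
0 0.0 0.0 0
0.05 -0.65 0.01 -0.05
0.1 -1.29 0.06 -0.1
0.15 -1.94 0.13 -0.15
0.2 -2.58 0.24 -0.2
0.25 -3.21 0.38 -0.25
0.3 -3.83 0.55 -0.3
0.4 -5.05 0.99 -0.4
0.5 -6.22 1.55 -0.5
0.6 -7.33 2.22 -0.6
0.7 -8.37 2.99 -0.7
0.75 -8.86 3.42 -0.75
0.785 -9.19 3.73 -0.785
```

Force is 7.3 N, so depth is about 10–11 mm. I'll press 1 mm more and sweep along the arc while pressed. The tip should meet the post after about 12 mm.

```bash
python3 -m pendant '{"dp":[[0,0,0.1],[-0.3,0,0.1],[-0.65,0,0.1],[-1,0.04,0.1],[-1.3,0.06,0.1],[-1.6,0.1,0.1],[-1.95,0.13,0.1],[-2.25,0.18,0.1],[-2.6,0.24,0.1],[-2.9,0.3,0.1],[-3.2,0.38,0.1],[-3.2,0.38,0.1]],"twist":[0,-0.025,-0.05,-0.075,-0.1,-0.125,-0.15,-0.175,-0.2,-0.225,-0.25,-0.25]}'; python3 look.py c
```

```text
time: 4.8
tcp_pos: [0.4603, -0.2224, 0.2479]
tcp_rot: [0.002, 0.576, 0.817, -0.0]
ft_force: [-0.6, -0.6, 7.6]
grip_width: -0.004
4.9 [ 0.4603291  -0.22226391  0.24799514] [ 1.74359352e-03  5.76586617e-01  8.17034102e-01 -3.31396234e-04] [-0.20832611 -1.30106094  8.57680605] [-6.06796824e-01  2.94467486e-01 -3.85054143e-01  8.87792749e-01
 -6.89793570e-04  6.22293675e-01] -0.0007494836774280931
```

View pics/c.png

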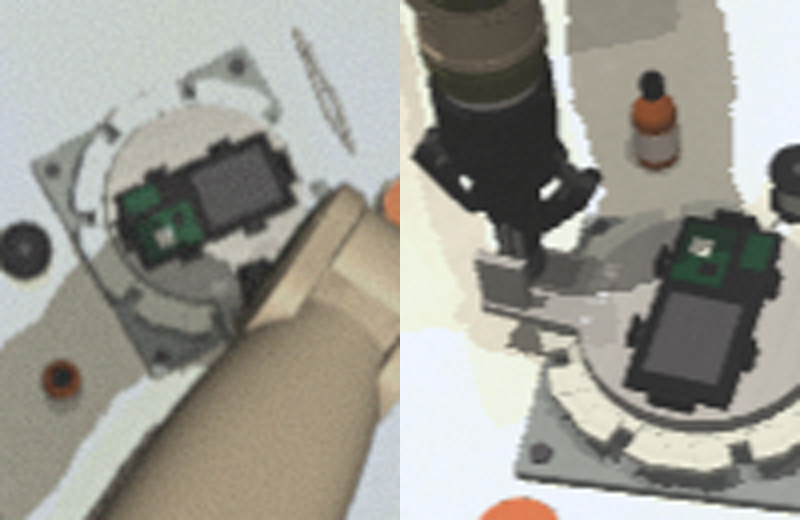

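The table has turned: the phone has rotated visibly and the post is at about (250,280), with the tip behind it. I'll measure the table angle from the phone's green board and screen in both views against the start.

```bash
cat > ang.py <<'E'
import sys
from h import *
from cell import grab_frame
def vec(n,f):
    x0,y0,x1,y1=(325,215,395,270) if n=="top" else (265,255,340,325)
    b,g,r=[c.astype(int) for c in cv2.split(f[y0:y1,x0:x1])]
    gm=((g>r+12)&(g>b+3)).astype(np.uint8)
    k,l,s,c=cv2.connectedComponentsWithStats(cv2.morphologyEx(gm,cv2.MORPH_CLOSE,np.ones((3,3))))
    i=1+np.argmax(s[1:,4]); gc=np.argwhere(gm)[:,::-1].mean(0)
    dark=((b+g+r<330)&(gm==0)).astype(np.uint8);dark=cv2.morphologyEx(dark|gm,cv2.MORPH_OPEN,np.ones((5,5)))
    k,l,s,c=cv2.connectedComponentsWithStats(dark); j=l[int(round(gc[1])),int(round(gc[0]))] or 1+np.argmax(s[1:,4])
    P=np.array([ray(n,(u+x0,v+y0),.067)[:2] for v,u in np.argwhere(l==j)])
    m=P.mean(0);w=np.linalg.eigh(np.cov(P.T))[1][:,1]; G=ray(n,gc+[x0,y0],.067)[:2]
    if w@(G-m)<0:w=-w
    return np.arctan2(w[1],w[0]),m,np.arctan2(G[1]+.179,G[0]-.582),s[j,4]
for n in("top","scene"):
    f=grab_frame(n) if len(sys.argv)<2 else cv2.imread(f"pics/{n}_{sys.argv[1]}.png")
    a=vec(n,cv2.imread(f"pics/{n}0.png"));b=vec(n,f)
    print(n,"pca d",np.round((b[0]-a[0]+np.pi)%(2*np.pi)-np.pi,3),"green d",np.round((b[2]-a[2]+np.pi)%(2*np.pi)-np.pi,3),"areas",a[3],b[3],"mid",a[1].round(4),b[1].round(4))
E
python3 ang.py c
```

```text
top pca d 0.484 green d 0.134 areas 996 1846 mid [ 0.5809 -0.1774] [ 0.5472 -0.1633]Traceback (most recent call last):
  File "ang.py", line 18, in <module>
    a=vec(n,cv2.imread(f"pics/{n}0.png"));b=vec(n,f)
  File "ang.py", line 12, in vec
    P=np.array([ray(n,(u+x0,v+y0),.067)[:2] for v,u in np.argwhere(l==j)])
                ~~~^^^^^^^^^^^^^^^^^^^^
  File "h.py", line 4, in ray
    p=camera_params(n);R=np.array(p["R"]);c=-R.T@np.array(p["t"]);f=240/np.tan(np.radians(p["vertical_fov"]/2))
ValueError: time passes only in moves, steps and waits
```

```bash
python3 - <<'E'
import cv2
for n,pts in (("top_c",((346+25,190+44),(364,262),(372,250))),("scene_c",((225+70,215+85),(225+58,215+68),(225+90,215+70),(225+50,215+90)))):
    f=cv2.imread(f"pics/{n}.png")
    print(n,[f[y-1:y+2,x-1:x+2].mean((0,1)).round() for x,y in pts])
import re
s=open('h.py').read()
s=s.replace("def ray","import functools\ncamera_params=functools.lru_cache(None)(camera_params)\ndef ray",1);open('h.py','w').write(s)
s=open('ang.py').read()
s=s.replace("b+g+r<330","b+g+r<int(T)").replace("import sys","import sys\nT=300",1)
s=s.replace('for n in("top"','for T in (210,240,270):\n  for n in("top"',1)
s=s.replace("\n    f=grab","\n    f=grab") 
h,t=s.split("for T in")
a,b=t.split("\n",1); ls=b.split("\n"); ls=[ls[0]]+["    "+l.strip() for l in ls[1:] if l.strip()]
open('ang.py','w').write(h+"for T in"+a+"\n"+"\n".join(ls)+"\n")
E
python3 ang.py c
```

```text
top_c [array([58., 58., 59.]), array([89., 94., 95.]), array([121., 129., 131.])]
scene_c [array([62., 60., 62.]), array([77., 82., 84.]), array([33., 32., 33.]), array([127., 133., 137.])]
top pca d 0.297 green d 0.134 areas 885 908 mid [ 0.5822 -0.1775] [ 0.5805 -0.1753]
scene pca d 0.312 green d 0.102 areas 1265 1336 mid [ 0.586  -0.1828] [ 0.5848 -0.1801]
top pca d 0.355 green d 0.134 areas 913 996 mid [ 0.5817 -0.1768] [ 0.5775 -0.1734]
scene pca d 0.362 green d 0.102 areas 1270 1388 mid [ 0.5861 -0.1829] [ 0.5828 -0.1792]
top pca d 0.706 green d 0.134 areas 963 1363 mid [ 0.5812 -0.1767] [ 0.5592 -0.1769]
scene pca d 0.442 green d 0.102 areas 1295 1532 mid [ 0.5855 -0.1822] [ 0.5775 -0.1788]
```

```bash
sed -i 's/(210,240,270)/(150,170,190)/' ang.py; python3 ang.py c; python3 - <<'E'
from h import *
def e(pts,o):
    P=[ray("scene",(o[0]+(x-400)/4,o[1]+y/4),.067)[:2] for x,y in pts]
    d=P[0]-P[3]+P[1]-P[2];return np.arctan2(d[1],d[0])
print(e([(668,285),(735,305),(700,387),(640,365)],(225,215))-e([(622,193),(682,225),(618,311),(555,275)],(240,240)))
E
```

```text
top pca d -2.672 green d 0.134 areas 360 378 mid [ 0.5768 -0.1394] [ 0.5659 -0.1417]
scene pca d -2.619 green d 0.102 areas 487 502 mid [ 0.5808 -0.1394] [ 0.5703 -0.1406]
top pca d 0.479 green d 0.134 areas 395 422 mid [ 0.5767 -0.1399] [ 0.5668 -0.1431]
scene pca d 0.003 green d 0.102 areas 512 525 mid [ 0.5813 -0.1399] [ 0.57   -0.1411]
top pca d 0.131 green d 0.134 areas 462 826 mid [ 0.5787 -0.1454] [ 0.5797 -0.1752]
scene pca d 0.224 green d 0.102 areas 917 1289 mid [ 0.5896 -0.1737] [ 0.5857 -0.1802]
0.26980903205615303
```

The table is at about 0.26 rad, so it rode along by friction. Step 2 should be met. I'll continue another 0.25 rad, still lightly pressed, then lift off the cap to tip z of about 0.090, which is above the raised cap and below the post top.

```bash
python3 -m pendant '{"dp":[[-0.3,0,0],[-0.65,0,0],[-1,0.04,0],[-1.3,0.06,0],[-1.6,0.1,0],[-1.95,0.13,0],[-2.25,0.18,0],[-2.6,0.24,0],[-2.9,0.3,0],[-3.2,0.38,0],[-3.2,0.38,0],[-3.2,0.38,0]],"twist":[-0.025,-0.05,-0.075,-0.1,-0.125,-0.15,-0.175,-0.2,-0.225,-0.25,-0.25,-0.25]}'
python3 -m pendant '{"dp":[[0,0,-0.5],[0,0,-1],[0,0,-1.5],[0,0,-1.5],[0,0,-1.5]],"twist":[0,0,0,0,0]}'
cat > ang2.py <<'E'
import sys
from h import *
C={"top":(.5815,-.178),"scene":(.5835,-.180)}
def a(n,f):
    x0,y0,x1,y1=(325,215,395,270) if n=="top" else (265,255,340,325)
    b,g,r=[c.astype(int) for c in cv2.split(f[y0:y1,x0:x1])]
    gm=((g>r+12)&(g>b+3)); gc=np.argwhere(gm)[:,::-1].mean(0)
    k,l,s,c=cv2.connectedComponentsWithStats(cv2.morphologyEx(((b+g+r<150)|gm).astype(np.uint8),cv2.MORPH_OPEN,np.ones((5,5))))
    j=1+np.argmin([np.hypot(*(c[i]-gc))+(s[i,4]<100)*99 for i in range(1,k)])
    P=ray(n,c[j]+[x0,y0],.067)[:2]-C[n]; return np.arctan2(P[1],P[0]),s[j,4],np.hypot(*P)
for n in C:
    u=a(n,cv2.imread(f"pics/{n}0.png"));v=a(n,cv2.imread(f"pics/{n}_{sys.argv[1]}.png"));print(n,round((v[0]-u[0])%6.283,3),u[1:],v[1:])
E
python3 look.py d; python3 ang2.py c; python3 ang2.py d
```

```text
time: 5.9
tcp_pos: [0.4753, -0.2511, 0.2483]
tcp_rot: [0.003, 0.47, 0.883, 0.0]
ft_force: [2.3, 0.5, 7.7]
grip_width: 0.002
time: 6.32
tcp_pos: [0.4738, -0.2503, 0.2617]
tcp_rot: [0.0, 0.47, 0.883, -0.0]
ft_force: [0.2, -0.3, -0.8]
grip_width: 0.001
6.4167 [ 0.47367088 -0.25017945  0.26126713] [-3.96212204e-04  4.70137389e-01  8.82593156e-01  2.51828811e-06] [ 0.41064771  0.18340448 -0.07376125] [-6.35806968e-01  3.25856477e-01 -3.02822453e-01  9.42902083e-01
 -1.10583258e-04  3.43086031e-01] 0.0006304420092958803
top 0.283 (np.int32(360), np.float64(0.038921587433377515)) (np.int32(378), np.float64(0.03948010271316749))
scene 0.258 (np.int32(487), np.float64(0.040573582317254615)) (np.int32(502), np.float64(0.041310401627865506))
top 0.539 (np.int32(360), np.float64(0.038921587433377515)) (np.int32(403), np.float64(0.038784339449955456))
scene 0.512 (np.int32(487), np.float64(0.040573582317254615)) (np.int32(515), np.float64(0.04069661544535389))
```

View pics/d.png

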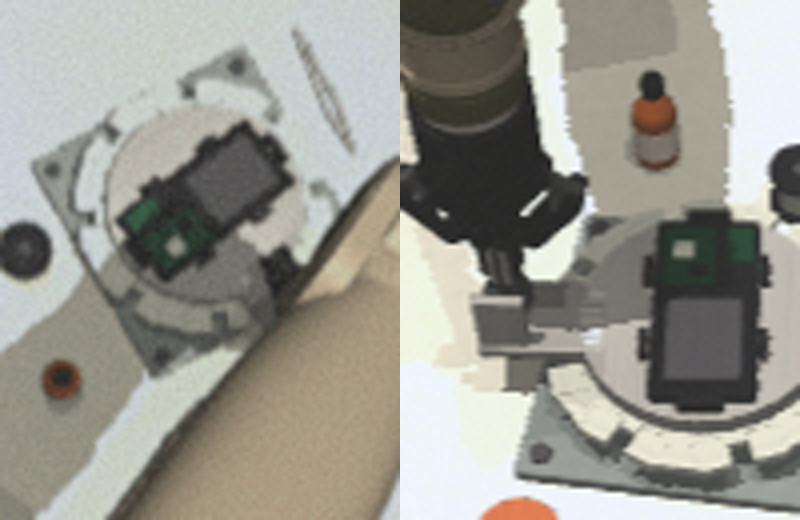

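Table is at about 0.515 rad, the tip is clear of the cap and behind the post, and the phone is centred. Now I'll push on the post only, moving the tip +0.27 rad, of which about 0.1 closes the gap.

```bash
python3 -m pendant '{"dp":[[-0.3,0,-0.2],[-0.65,0,-0.2],[-1,0.04,-0.2],[-1.3,0.06,-0.2],[-1.6,0.1,-0.2],[-1.95,0.13,-0.2],[-2.25,0.18,-0.2],[-2.6,0.24,-0.2],[-2.9,0.3,-0.2],[-3.2,0.38,-0.2],[-3.4,0.45,-0.2],[-3.4,0.45,-0.2]],"twist":[-0.025,-0.05,-0.075,-0.1,-0.125,-0.15,-0.175,-0.2,-0.225,-0.25,-0.27,-0.27]}'
python3 look.py e; python3 ang2.py e
```

```text
time: 7.42
tcp_pos: [0.4963, -0.2758, 0.263]
tcp_rot: [-0.001, 0.347, 0.938, 0.0]
ft_force: [-2.8, 1.2, -0.5]
grip_width: -0.003
7.5167 [ 0.49621492 -0.27573299  0.26307321] [-7.92645624e-04  3.47262095e-01  9.37767770e-01  1.35207913e-04] [-2.0936752   1.45633497 -0.43607368] [-6.48538386e-01  3.80441037e-01 -2.16643813e-01  9.75307131e-01
 -2.00399140e-04  6.07618588e-02] -0.0006504094394104533
top 0.74 (np.int32(360), np.float64(0.038921587433377515)) (np.int32(537), np.float64(0.026260329066803544))
scene 0.796 (np.int32(487), np.float64(0.040573582317254615)) (np.int32(717), np.float64(0.026066187247501992))
```

View pics/e.png

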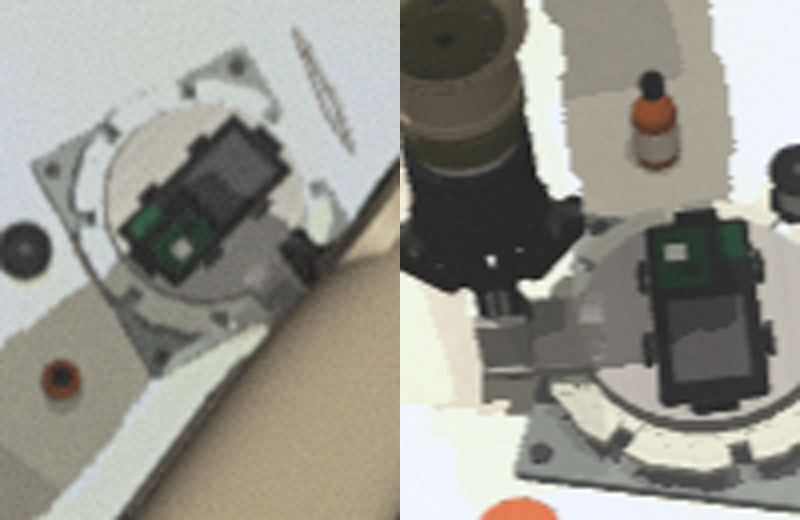

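```bash
cat > ang3.py <<'E'
# table angle from the green board's centroid pair (all green pixels) and the grey screen, per view
import sys
from h import *
for n,C in {"top":(.5815,-.178),"scene":(.5835,-.180)}.items():
    o=[]
    for k in("0","_"+sys.argv[1]):
        f=cv2.imread(f"pics/{n}{k}.png");x0,y0,x1,y1=(325,215,395,270) if n=="top" else (265,255,345,330)
        b,g,r=[c.astype(int) for c in cv2.split(cv2.GaussianBlur(f[y0:y1,x0:x1],(3,3),0))]
        m=(g>1.25*r)&(g>1.1*b)&(g>25);q=np.argwhere(m)[:,::-1].mean(0)+[x0,y0];P=ray(n,q,.067)[:2]-C;o.append((np.arctan2(P[1],P[0]),m.sum(),np.hypot(*P).round(4)))
    print(n,round((o[1][0]-o[0][0])%6.283,3),o[0][1:],o[1][1:])
E
for k in c d e; do python3 ang3.py $k; done
```

```text
top 0.22 (np.int64(191), np.float64(0.0433)) (np.int64(167), np.float64(0.0412))
scene 0.196 (np.int64(220), np.float64(0.0479)) (np.int64(207), np.float64(0.0469))
top 0.442 (np.int64(191), np.float64(0.0433)) (np.int64(139), np.float64(0.0446))
scene 0.422 (np.int64(220), np.float64(0.0479)) (np.int64(186), np.float64(0.0489))
top 0.555 (np.int64(191), np.float64(0.0433)) (np.int64(140), np.float64(0.0445))
scene 0.549 (np.int64(220), np.float64(0.0479)) (np.int64(182), np.float64(0.0485))
```

The green offset says the table is at about 0.635 rad, with the tip in contact (about 2.5 N) and a lag of about 0.12. I'll push +0.11 slowly, then use fine steps watching the force.

```bash
python3 -m pendant '{"dp":[[-0.2,0,0],[-0.4,0,0],[-0.6,0.01,0],[-0.8,0.02,0],[-1,0.04,0],[-1.2,0.05,0],[-1.4,0.07,0],[-1.4,0.07,0]],"twist":[-0.015,-0.03,-0.046,-0.062,-0.077,-0.092,-0.108,-0.108]}'|grep -E "tcp_pos|ft"
python3 look.py f; python3 ang3.py f
```

```text
tcp_pos: [0.5082, -0.2848, 0.2637]
ft_force: [-1.9, 2.1, -1.6]
8.2833 [ 0.50812997 -0.28481165  0.2639386 ] [ 6.19252160e-04  2.95860567e-01  9.55230927e-01 -1.31594228e-04] [-1.3601838   1.8916032  -2.03694054] [-6.48687585e-01  4.04371205e-01 -1.77603172e-01  9.87567991e-01
  1.75356006e-04 -4.79747663e-02] -0.001008868327931022
top 0.675 (np.int64(191), np.float64(0.0433)) (np.int64(146), np.float64(0.0429))
scene 0.679 (np.int64(220), np.float64(0.0479)) (np.int64(183), np.float64(0.0484))
```

```bash
python3 -m pendant '{"dp":[[-0.1,0,0],[-0.2,0,0],[-0.2,0,0]],"twist":[-0.008,-0.015,-0.015]}'|grep -E "tcp_pos|ft"
python3 -m pendant '{"dp":[[-0.1,0,0],[-0.2,0,0],[-0.2,0,0]],"twist":[-0.008,-0.015,-0.015]}'|grep -E "tcp_pos|ft"
python3 look.py g; python3 ang3.py g
```

```text
tcp_pos: [0.51, -0.2862, 0.2643]
ft_force: [-0.6, 0.8, -1.3]
tcp_pos: [0.5116, -0.2873, 0.2642]
ft_force: [-0.1, 0.5, -0.4]
8.8833 [ 0.51142226 -0.28717864  0.26410715] [ 7.46841296e-04  2.81560340e-01  9.59543155e-01 -3.87819080e-04] [-0.34464955  0.12434673  0.17762639] [-6.48429892e-01  4.11134377e-01 -1.66660719e-01  9.91329466e-01
 -1.94700317e-04 -7.75901476e-02] -0.0010846942070060483
top 0.716 (np.int64(191), np.float64(0.0433)) (np.int64(143), np.float64(0.0431))
scene 0.712 (np.int64(220), np.float64(0.0479)) (np.int64(190), np.float64(0.0475))
```

View pics/g.png

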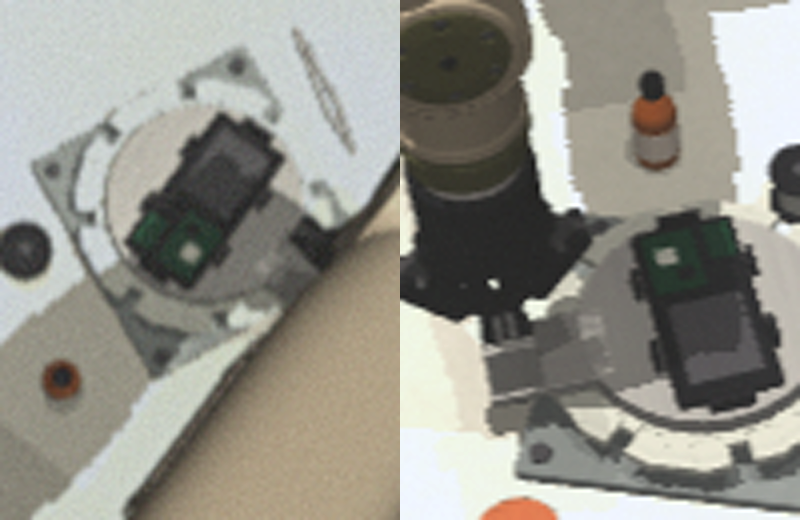

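Force has dropped to near zero, as if the key has left the plate's underside, with the table at about 0.785. One more small push should meet a hard stop if it is locked.

```bash
python3 -m pendant '{"dp":[[-0.1,0,0],[-0.2,0,0],[-0.2,0,0]],"twist":[-0.008,-0.015,-0.015]}'|grep -E "tcp_pos|ft"
python3 -m pendant '{"dp":[[-0.1,0,0],[-0.2,0,0],[-0.2,0,0]],"twist":[-0.008,-0.015,-0.015]}'|grep -E "tcp_pos|ft"
```

```text
tcp_pos: [0.5129, -0.2881, 0.2638]
ft_force: [0.1, 1.3, -0.4]
tcp_pos: [0.5145, -0.2891, 0.2637]
ft_force: [-0.3, 0.6, 0.3]
```

```bash
python3 look.py h|cut -c1-60; python3 ang3.py h; python3 ang3.py g; for k in f g h; do python3 ang2.py $k; done; python3 - <<'E'
from h import *
P=[]
# motion of the phone/post between g and h
for n,(x0,y0,x1,y1) in(("top",(330,218,384,262)),("scene",(280,265,325,320))):
    a,b=[cv2.cvtColor(cv2.imread(f"pics/{n}_{k}.png"),cv2.COLOR_BGR2GRAY)[y0:y1,x0:x1].astype(np.float32) for k in "gh"]
    w=np.eye(2,3,dtype=np.float32);c,w=cv2.findTransformECC(a,b,w,cv2.MOTION_EUCLIDEAN);print(n,c,np.arctan2(w[1,0],w[0,0]))
E
```

```text
9.4833 [ 0.51452231 -0.28902135  0.26366152] [ 1.34656297e-0
 -1.42385781e-05 -1.07035885e-01] 0.004672200571698763
top 0.743 (np.int64(191), np.float64(0.0433)) (np.int64(139), np.float64(0.0436))
scene 0.736 (np.int64(220), np.float64(0.0479)) (np.int64(189), np.float64(0.0478))
top 0.716 (np.int64(191), np.float64(0.0433)) (np.int64(143), np.float64(0.0431))
scene 0.712 (np.int64(220), np.float64(0.0479)) (np.int64(190), np.float64(0.0475))
top 0.857 (np.int32(360), np.float64(0.038921587433377515)) (np.int32(613), np.float64(0.021007232232109724))
scene 0.894 (np.int32(487), np.float64(0.040573582317254615)) (np.int32(776), np.float64(0.020828242762631753))
top 0.874 (np.int32(360), np.float64(0.038921587433377515)) (np.int32(640), np.float64(0.018201028941163662))
scene 0.986 (np.int32(487), np.float64(0.040573582317254615)) (np.int32(840), np.float64(0.02067972931255686))
top 0.892 (np.int32(360), np.float64(0.038921587433377515)) (np.int32(664), np.float64(0.01724010807654289))
scene 1.038 (np.int32(487), np.float64(0.040573582317254615)) (np.int32(851), np.float64(0.019468378084399416))
top 0.993298272399289 -0.01215272
scene 0.9877480722821681 -0.020658543
```

The force is near zero while the table still creeps about 0.02 rad. That fits the key sitting in the slot within its play. I'll back off, rise clear and check the cap height and angle.

```bash
python3 -m pendant '{"dp":[[0.3,0,0],[0.5,0,0],[0.5,0,-1.5],[0.5,0,-4],[0.5,0,-7],[0.5,0,-10]],"twist":[0,0,0,0,0,0]}'|grep -E "tcp_pos|ft"
python3 -m pendant '{"dp":[[2,-2,-2],[5,-5,-4],[8,-8,-6],[11,-10,-6],[14,-12,-6],[17,-14,-6],[20,-16,-6],[20,-16,-6]],"twist":[0,0,0,0,0,0,0,0]}'|grep -E "tcp_pos|ft"
python3 look.py i|cut -c1-60; python3 ang3.py i; python3 - <<'E'
import cv2,numpy as np
a=cv2.imread("pics/top_i.png")[200:300,320:410];b=cv2.imread("pics/scene_i.png")[235:335,240:340]
o=np.hstack([cv2.resize(a,(360,400),interpolation=2),cv2.resize(b,(400,400),interpolation=2)])
cv2.imwrite("pics/i2.png",cv2.convertScaleAbs(o,alpha=1.3,beta=10))
E
```

```text
tcp_pos: [0.5096, -0.286, 0.3642]
ft_force: [0.7, -1.0, -0.4]
tcp_pos: [0.2518, -0.3198, 0.4239]
ft_force: [0.4, 0.3, 0.6]
10.75 [ 0.25508281 -0.32054349  0.42409879] [ 5.61658168e-04
  2.51490088e-04 -5.51223176e-01] -0.0003878799322997117
top 0.791 (np.int64(191), np.float64(0.0433)) (np.int64(181), np.float64(0.043))
scene 0.737 (np.int64(220), np.float64(0.0479)) (np.int64(226), np.float64(0.0473))
```

View pics/i2.png

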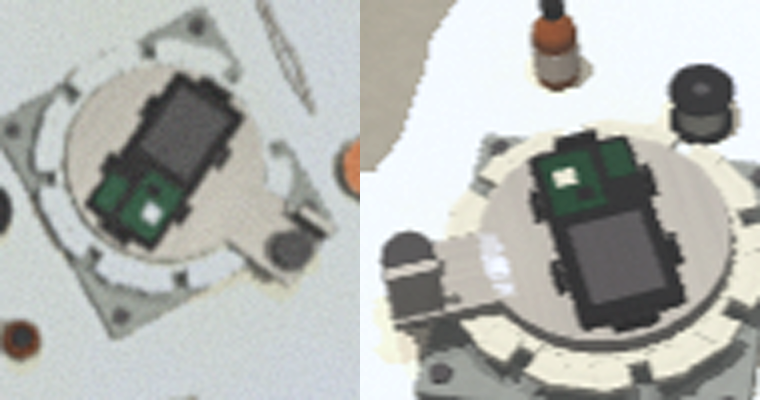

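```bash
sed -i 's/(150,170,190)/(200,215,230)/' ang.py; python3 ang.py i; python3 - <<'E'
from h import *
# scene: cap's upper outline, dark on white bench
g=cv2.cvtColor(cv2.imread("pics/scene_i.png"),cv2.COLOR_BGR2GRAY).astype(float)
print(g[288:306,244:264].astype(int))
t=cv2.cvtColor(cv2.imread("pics/top_i.png"),cv2.COLOR_BGR2GRAY)
m=(t[252:272,383:398]<85).astype(np.uint8);k,l,s,c=cv2.connectedComponentsWithStats(m)
for i in range(1,k):
    if s[i,4]>20: print("top cap",s[i],c[i]+[383,252],ray("top",c[i]+[383,252],.086))
A=np.array([.582,-.179]);r0=np.array([-.1293,-.0132])
for a in(.75,.785,.82):
    R=np.array([[np.cos(a),-np.sin(a)],[np.sin(a),np.cos(a)]]);c=A+R@r0
    for z in(.079,.086):
        q=np.array([proj("scene",np.array([c[0]+.017*np.cos(w),c[1]+.017*np.sin(w),z])) for w in np.linspace(0,6.28,90)])
        print(a,z,"top cap px",np.round(proj("top",np.array([*c,z])),1),"scene cap left,right,top",q[:,0].min().round(1),q[:,0].max().round(1),q[:,1].min().round(1))
# same prediction vs picture at the start
q=np.array([proj("scene",np.array([*(A+r0+.017*np.array([np.cos(w),np.sin(w)])),.086])) for w in np.linspace(0,6.28,90)]);print("start pred",q.min(0),q.max(0))
g0=cv2.cvtColor(cv2.imread("pics/scene0.png"),cv2.COLOR_BGR2GRAY);print(g0[258:272,254:270])
E
```

```text
top pca d 0.815 green d 0.761 areas 868 856 mid [ 0.5822 -0.1782] [ 0.5819 -0.1759]
scene pca d 0.829 green d 0.756 areas 1261 1231 mid [ 0.586  -0.1827] [ 0.5868 -0.1796]
top pca d 0.819 green d 0.761 areas 887 873 mid [ 0.5822 -0.1774] [ 0.5823 -0.176 ]
scene pca d 0.841 green d 0.756 areas 1265 1284 mid [ 0.586  -0.1828] [ 0.5869 -0.1796]
top pca d 0.822 green d 0.761 areas 900 896 mid [ 0.582  -0.1769] [ 0.5826 -0.1764]
scene pca d 0.835 green d 0.756 areas 1269 1302 mid [ 0.586  -0.1828] [ 0.5868 -0.1799]
[[185 184 184 184 185 185 184 184 184 184 184 184 183 185 185 184 183 184
  164 160]
 [185 184 184 184 185 185 184 185 185 184 184 185 184 185 185 183 184 184
  177 173]
 [184 184 184 184 183 184 183 185 184 184 184 184 184 184 184 184 184 182
  177 173]
 [184 184 184 184 185 184 184 185 184 184 183 183 184 184 184 184 183 180
  176 173]
 [184 185 184 185 184 184 184 166 152 172 185 184 183 184 185 185 183 179
  176 172]
 [185 184 185 184 151 107  82  68  67  70  87 133 173 184 184 185 184 179
  175 172]
 [185 184 184 150  92  64  64  64  63  62  62  66 105 163 184 184 182 177

[... 1824 characters left out ...]
 179 178 179 178 179 178 179]
 [179 179 178 179 179 179 161 146 146 166 178 178 178 179 178 178]
 [178 178 179 147  91  68  66  64  65  83 129 167 177 179 179 179]
 [180 159 116  74  62  61  61  61  61  60  64 100 158 179 179 179]
 [179 132  75  61  61  61  61  62  60  60  62  62 146 179 178 179]
 [146  89  62  62  60  60  61  61  62  60  60  60  92 156 179 178]
 [133  73  61  61  61  61  61  61  60  62  62  59  92 155 178 178]
 [107  70  61  61  61  61  60  61  61  60  61  61  55 120 167 179]
 [142 119  77  60  60  60  61  61  62  62  60  53  44  75 123 145]
 [141 138 140 118  77  60  59  60  61  60  53  40  55  77  84 125]
 [121 139 139 136 136  96  60  58  57  45  36  39  61  77  81 117]]
```

```bash
python3 - <<'E'
from h import *
from cell import grab_frame
A=np.array([.582,-.179]);r0=np.array([-.1293,-.0132])
g=np.mean([cv2.cvtColor(grab_frame("scene"),cv2.COLOR_BGR2GRAY).astype(float) for _ in range(3)],0)
def cross(col,r0,r1,lev):
    v=g[r0:r1,col];i=np.where((v[:-1]-lev)*(v[1:]-lev)<=0)[0];return [round(r0+k+(lev-v[k])/(v[k+1]-v[k]),2) for k in i]
for c in(249,250,251,252,253): print(c,"edges",cross(c,288,303,110))
for a in(.77,.8,.83):
    R=np.array([[np.cos(a),-np.sin(a)],[np.sin(a),np.cos(a)]]);er=R@r0/np.hypot(*r0);et=np.array([-er[1],er[0]]);c=A+.13*er
    e=[proj("scene",np.array([*(c+.023*et+s*.017*er),.105])) for s in(-1,1)]
    e=sorted(e)
    for z in(.079,.086):
        q=np.array([proj("scene",np.array([*(c+.017*np.array([np.cos(w),np.sin(w)])),z])) for w in np.linspace(0,6.28,400)])
        print(a,z,[(k,round(np.interp(k,[e[0][0],e[1][0]],[e[0][1],e[1][1]])-q[np.abs(q[:,0]-k)<.3][:,1].min(),2)) for k in(249,250,251,252,253)])
E
```

```text
249 edges [np.float64(292.97), np.float64(301.49)]
250 edges [np.float64(292.72), np.float64(301.11)]
251 edges [np.float64(292.57), np.float64(300.62)]
252 edges [np.float64(292.48), np.float64(300.57)]
253 edges [np.float64(292.61), np.float64(300.57)]
0.77 0.079 [(249, np.float64(6.49)), (250, np.float64(6.49)), (251, np.float64(6.39)), (252, np.float64(6.21)), (253, np.float64(5.91))]
0.77 0.086 [(249, np.float64(8.16)), (250, np.float64(8.13)), (251, np.float64(7.99)), (252, np.float64(7.78)), (253, np.float64(7.45))]
0.8 0.079 [(249, np.float64(6.57)), (250, np.float64(6.58)), (251, np.float64(6.46)), (252, np.float64(6.27)), (253, np.float64(5.97))]
0.8 0.086 [(249, np.float64(8.24)), (250, np.float64(8.21)), (251, np.float64(8.06)), (252, np.float64(7.85)), (253, np.float64(7.49))]
0.83 0.079 [(249, np.float64(6.66)), (250, np.float64(6.67)), (251, np.float64(6.56)), (252, np.float64(6.35)), (253, np.float64(6.05))]
0.83 0.086 [(249, np.float64(8.34)), (250, np.float64(8.31)), (251, np.float64(8.16)), (252, np.float64(7.93)), (253, np.float64(7.6))]
```

Cap-to-post spacing in the picture averages 8.2 px. The prediction is about 8.0 px with the cap fully up and 6.4 px with it held down, so the plunger is up and the table is locked in the slot. The robot is well clear, so I'll hand in.

```bash
python3 -c "
from cell import order;print(order.job_done())"
```

```text
the job is handed in; nothing more can be done
None
```

I pressed the cap down about 11–12 mm with the shut fingertips, using about 8 N. The table then rode counterclockwise to about 0.5 rad by friction under the fingertips. I lifted off the cap and pushed only the post, with about 3 N at most, until the drag vanished near the next slot. Then I backed off, moved well clear and handed the job in at about 11 s of the 40 s.

**Last checks**
- **Plunger:** the cap-to-post spacing in the scene view was 8.2 px. The prediction is about 8.0 px fully up and 6.4 px held down, so the plunger is up in the slot.
- **Table angle:** my estimates disagreed. The green board gave 0.76, the phone outline 0.82–0.84, and the arm's travel about 0.8. The slot with its play spans 0.755–0.815, and the cap being up means the key is in it. The largest outline readings fall slightly outside the play, and I take that as measurement bias.
- **Lock:** I never felt a hard stop at the end of the play. I judged the lock from the loss of drag and the cap height.
- **Phone and bench:** the phone's image centre shifted about 1–3 mm, within my measuring error, so it lies in its cradle. I saw no bystander near the holder moved; the parts tray, driver and back cover were out of the crops I checked.

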